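Morning check of three balances

ROBOT

A 6-joint arm with a two-finger parallel gripper is mounted at the origin on the work surface. World frame = base frame: x ahead of the robot, y to its left, z up, the work surface at z = 0. Lengths are in mm, angles in rad, forces in N, time in s.
With the tool pointing down it reaches from about 350 to 975 mm from the base axis. Payload 4.9 kg.
Tool frame: the origin (TCP) lies on the mounting face of the last link; the fingertips stand 173 mm ahead of it and the grasp point (between the pads) lies 155 mm ahead of it; z points along the fingers, y is the direction in which the jaws open and shut (so a half turn about z gives the same grasp; the last joint's range is limited). The gripper opens to 85 mm and grips with 20 to 120 N. Pads are 22 mm wide; open, the fingers measure 114 mm over their backs; the gripper's body (76 mm by 85 mm) begins 54 mm behind the grasp point. The pads swing forward as they close: fully open they stand 13 mm farther back than shut.
Start: joints at [1.014, 0.053, 1.613, -0, 1.476, -0.119], TCP at [264.956, 566.04, 404.704] pointing down, gripper open.
Joint ranges: [-3.01, 3.01], [-1.01, 2.22], [0.06, 2.58], [-1.02, 4.17], [0.09, 2.62], [-3.14, 3.14]. Speed limits (rad/s): [2.57, 2.57, 3.14, 3.14, 3.14, 3.14].

INTERFACE

Orientations are given as a unit quaternion [x, y, z, w].
In Python, from plant import get_obs, capture, close_job gives the robot as it stands.
- The arm moves only by the tool drive_tool, never from a script. Its argument "plan" is a list of rows, each a list of 5 numbers: the closure in counts, from 0 (fully open) to 255 (shut), then the shift along the tool's x, y, z in units of 30 mm (1.0 is 30 mm), then the turn about the tool's z in units of 5 degrees (1.0 is 5 degrees). A call has 1 to 5 rows; each row shifts and turns the commanded pose from where the row before left it, along the tool's axes as they then stand; what a row does not reach is not made up. A row lasts 1/12 s, in which the tool goes at most 41.7 mm and 7.16 degrees, less where a joint would pass 70% of its speed; a pose out of reach is approached as far as the arm can. A call is refused whole if a number of a shift passes 1 or a number of a turn 1, either way. A call with a gripper value outside its range is refused whole. The fingers move at their own pace and stop on an object; "squeeze" is the grip in N (left out, the last holds). Time passes only in rows, so rows that do not move let the fingers close. It gives the time, the measured TCP pose, the force and the opening at its end, in the units of the state.
- get_obs(): the state, without advancing time (a new reading comes with each control period).
- capture(name): name is "scene" or "top" or "wrist"; returns a dict with "img" (384x512x3 uint8, red, green, blue), "range_z" (384x512 float32, mm along the optical axis (not along the pixel's ray), 0 where there is no reading), "mtx" (3x3 intrinsics, pixels), "R" (3x3) and "t" (3): a world point X has camera coordinates R X + t. Camera axes: x right, y down, z forward; pixel columns grow to the right and rows downward; lengths in mm; the calibration is good to about 2 mm. A picture is of the moment at which its call begins.
- close_job(): hands the job in, once; it reports no verdict.
The state is a dict: "clock": time; "joint_positions": joint angles; "qd": joint speeds; "joint_torque": joint torques, N m; "eef_pos": TCP position; "tcp_rot": TCP orientation; "wrist_force": force on the tool from outside, world axes, zero at the start; "moment": the same for the moment, N m; "width": opening from 0.0 (shut) to 1.0 (fully open).
Only numpy, scipy, OpenCV 4.12 (cv2) and the standard library are available. Lean on these libraries where they do the work, as an engineer would, in place of code of your own. Each camera call takes 0.05 s, during which the arm holds its last target. There are 200 camera calls.

TASK

Get the three balances ready for their morning check: pick out the three knobbed steel check weights from the other things on the bench and stand each one upright in the middle of the pan of its own balance, the smallest weight on the smallest pan, the middle one on the middle pan and the largest on the largest pan. Place the smallest first, then the middle one, then the largest, setting each down gently without dropping it. Leave the beaker, the jar and the stopper where they stand.

Things in the scene. Friction and masses are not known exactly. Their poses are not given: they have to be found in the camera images.
- weight_small: the smallest of the three knobbed steel check weights, standing upright: a plain steel cylinder of diameter 20 mm and height 26 mm with a narrower round knob on top, 38 mm high in all, 50 g, grip it by the cylinder; origin at the centre of its underside, z up along its axis
- weight_medium: the middle of the three knobbed steel check weights, standing upright: a plain steel cylinder of diameter 28 mm and height 36 mm with a narrower round knob on top, 50 mm high in all, 200 g, grip it by the cylinder; origin at the centre of its underside, z up along its axis
- weight_large: the largest of the three knobbed steel check weights, standing upright: a plain steel cylinder of diameter 38 mm and height 48 mm with a narrower round knob on top, 66 mm high in all, 500 g, grip it by the cylinder; origin at the centre of its underside, z up along its axis
- balance_small: a pocket balance, white case 90 mm wide, 127 mm long and 18 mm high, with a flat square steel pan 66 x 66 mm (the smallest of the three pans); fixed to the table; origin on the table surface straight below the pan's centre, the pan's flat rimless top is 26 mm above it; z up, x towards the end with the dark display
- balance_medium: a compact balance, white case 150 mm wide, 183 mm long and 38 mm high, with a flat round steel pan of diameter 110 mm (the middle one of the three pans); fixed to the table; origin on the table surface straight below the pan's centre, the pan's flat rimless top is 48 mm above it; z up, x towards the end with the dark display
- balance_large: a bench balance, white case 200 mm wide, 230 mm long and 50 mm high, with a flat oblong steel pan 150 mm (along its x) by 170 mm (the largest of the three pans); fixed to the table; origin on the table surface straight below the pan's centre, the pan's flat rimless top is 60 mm above it; z up, x towards the end with the dark display
- beaker: bystander: small open steel beaker, rim diameter 42 mm, 46 mm high, loose; origin at the centre of its underside, z up
- jar: bystander: amber glass sample jar with a white cap, diameter 40 mm, 58 mm high, loose; origin at the centre of its underside, z up (nothing on the bench between the weights and the balances is taller than the largest weight; other lab ware at the far edge and the sides is up to 110 mm and 240 mm high)
- stopper: bystander: black rubber stopper, a cone of 30 mm diameter below and 38 mm above, 32 mm high, loose; origin at the centre of its underside, z up
Not all that is in view belongs to the job. What is shaped like the weight_large but yellow is not meant.

How it is judged (in metres and radians):
On the way, in this order (a step that is already met when the one before it is completed fails the run):
1. the smallest weight stands released in the middle of the smallest pan (horizontal distance between weight_small and balance_small below 0.015 m and z of weight_small in the frame of balance_small between 0.022 and 0.03 m and angle between weight_small's own z axis and vertical below 0.1 rad and linear speed of weight_small below 0.02 m/s and angular speed of weight_small below 0.3 rad/s and contact force between the fingers and weight_small below 0.2 N), for 0.2 s.
2. the middle weight stands released in the middle of the middle pan (horizontal distance between weight_medium and balance_medium below 0.015 m and z of weight_medium in the frame of balance_medium between 0.044 and 0.052 m and angle between weight_medium's own z axis and vertical below 0.1 rad and linear speed of weight_medium below 0.02 m/s and angular speed of weight_medium below 0.3 rad/s and contact force between the fingers and weight_medium below 0.2 N), for 0.2 s.
3. the largest weight stands released in the middle of the largest pan (horizontal distance between weight_large and balance_large below 0.015 m and z of weight_large in the frame of balance_large between 0.056 and 0.064 m and angle between weight_large's own z axis and vertical below 0.1 rad and linear speed of weight_large below 0.02 m/s and angular speed of weight_large below 0.3 rad/s and contact force between the fingers and weight_large below 0.2 N), for 0.2 s.
At the end, for the whole second after the job is handed in: Each check weight stands upright (within 0.1 rad), released and at rest on the pan of its own balance, small on small, medium on medium, large on large, its axis within 15 mm of the pan's centre and its underside within 4 mm of the pan's top (all of step 1 and all of step 2 and all of step 3); the robot touches nothing.
It fails at once if the beaker was shifted by more than 30 mm or tipped over (distance of beaker from where it was at the start of the episode above 0.03 m or angle between beaker's own z axis and vertical above 0.5 rad).
It fails at once if the jar was shifted by more than 30 mm or tipped over (distance of jar from where it was at the start of the episode above 0.03 m or angle between jar's own z axis and vertical above 0.5 rad).
It fails at once if the stopper was shifted by more than 30 mm or tipped over (distance of stopper from where it was at the start of the episode above 0.03 m or angle between stopper's own z axis and vertical above 0.5 rad).
It fails at once if a check weight was pressed hard on a balance or knocked hard against one (more than 45 N) (contact force between any of weight_small, weight_medium, weight_large and balance_small above 45 N or contact force between any of weight_small, weight_medium, weight_large and balance_medium above 45 N or contact force between any of weight_small, weight_medium, weight_large and balance_large above 45 N).
It fails at once if a check weight was dropped from more than about 8 mm or flung (faster than 0.4 m/s while not held) ((linear speed of weight_small above 0.4 m/s and contact force between the fingers and weight_small below 0.2 N) or (linear speed of weight_medium above 0.4 m/s and contact force between the fingers and weight_medium below 0.2 N) or (linear speed of weight_large above 0.4 m/s and contact force between the fingers and weight_large below 0.2 N)).
It also fails if it takes over 88 s, if anything falls off the work surface, if the arm or the gripper's body presses on something with over 40 N, if the wrist force passes 120 N, or if a joint passes its speed limit or range.

## Working session

There is one attempt and no reset: what is moved stays moved. The work goes in short steps, Python scripts to look and compute and a tool call to move; the robot and the scene stay as the last step left them, time stands still between calls to the robot, and variables do not carry over. Pictures are saved under pics/ and viewed, about 12 in all and at most 16, crops included, and the job is handed in when it is done.

Besides the shell and the picture viewer there is one more tool, called after ">>>" in YAML: its name, and indented under it one key for each argument. drive_tool: Moves the arm, as the interface text tells. Its arguments: {"type":"object","properties":{"plan":{"type":"array"},"squeeze":{"type":"number"}},"required":["plan"]}

```bash
mkdir -p pics; python3 - <<'E'
from plant import *
import cv2,numpy as np
o=get_obs();print({k:np.round(v,3) for k,v in o.items()})
for n in("scene","top"):
    c=capture(n);np.savez(f"{n}0.npz",**c);cv2.imwrite(f"pics/{n}0.png",c["img"][:,:,::-1]);print(n,c["mtx"].round(1).tolist(),c["R"].round(3).tolist(),c["t"].round(1))
E
```

```text
{'clock': np.float64(0.0), 'joint_positions': array([ 1.014,  0.053,  1.614, -0.   ,  1.476, -0.119]), 'qd': array([ 0.001, -0.001, -0.001,  0.002, -0.001,  0.001]), 'joint_torque': array([-0.0000e+00, -3.9370e+01, -3.7017e+01, -0.0000e+00,  7.0000e-03,
        0.0000e+00]), 'eef_pos': array([264.831, 565.817, 403.423]), 'tcp_rot': array([ 0.217,  0.976, -0.001, -0.   ]), 'wrist_force': array([-0.178, -0.392, -1.035]), 'moment': array([-0.012, -0.021,  0.036]), 'width': np.float64(0.999)}
scene [[424.4, 0.0, 260.0], [0.0, 424.4, 195.4], [0.0, 0.0, 1.0]] [[0.86, 0.51, 0.001], [0.311, -0.523, -0.794], [-0.404, 0.683, -0.608]] [-429.7 -105.8 1151.8]
top [[390.4, 0.0, 254.7], [0.0, 390.4, 188.9], [0.0, 0.0, 1.0]] [[0.021, -1.0, -0.004], [-0.982, -0.02, -0.189], [0.188, 0.008, -0.982]] [-15.1 481.9 984.1]
```

View pics/scene0.png

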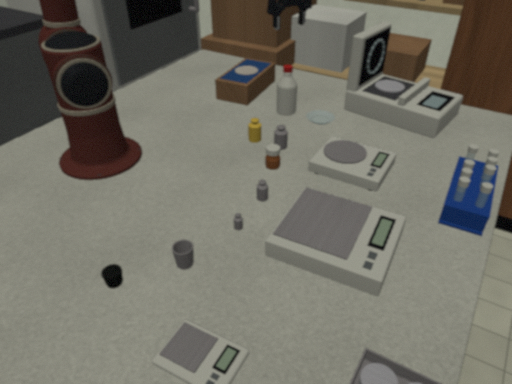

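View pics/top0.png

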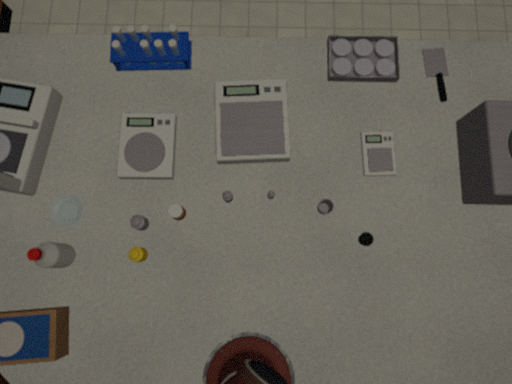

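The weights stand at (271,195) small, (228,196) medium and (139,222) large in the top view. The pans are at (380,160), (145,152) and (252,128). The yellow decoy is at (137,255), the jar at (177,212), the beaker at (325,206) and the stopper at (366,239).

```bash
cat > h.py <<'E'
import numpy as np,cv2
def cloud(c):
    v,u=np.mgrid[:384,:512];z=c["range_z"].astype(float)
    p=np.stack([(u-c["mtx"][0,2])/c["mtx"][0,0]*z,(v-c["mtx"][1,2])/c["mtx"][1,1]*z,z],-1)
    w=(p-c["t"])@c["R"]; w[z==0]=np.nan; return w
def ray(c,u,v,h):   # world point on pixel ray at height h
    d=c["R"].T@np.array([(u-c["mtx"][0,2])/c["mtx"][0,0],(v-c["mtx"][1,2])/c["mtx"][1,1],1]);o=-c["R"].T@c["t"]
    return o+d*(h-o[2])/d[2]
def proj(c,X):
    p=c["R"]@np.asarray(X,float)+c["t"];q=c["mtx"]@p;return q[:2]/q[2]
E
python3 - <<'E'
from h import *
T=dict(np.load("top0.npz"));S=dict(np.load("scene0.npz"))
for n,c in(("top",T),("scene",S)):
    w=cloud(c);print(n,"nan",np.isnan(w[...,0]).mean(),"table z",np.nanmedian(w[...,2]))
    m=((w[...,2]>14)&(w[...,0]>150)).astype(np.uint8)
    k,l,s,ce=cv2.connectedComponentsWithStats(m)
    for i in range(1,k):
        if s[i,4]<15 or s[i,4]>12000: continue
        P=w[l==i];print(ce[i].round(),s[i,4],"lo",np.nanpercentile(P,3,0).round(),"hi",np.nanpercentile(P,97,0).round(),"med",np.nanmedian(P,0).round(1))
# pan: dark-ish pixels on case
w=cloud(T)
for n,(u,v),h in(("small",(380,160),26),("med",(145,152),48),("large",(252,128),60)):
    g=cv2.cvtColor(T["img"],cv2.COLOR_RGB2GRAY).astype(int)
    f=np.zeros((386,514),np.uint8);im=T["img"].copy()
    cv2.floodFill(im,f,(u,v),0,(12,)*3,(12,)*3,4|cv2.FLOODFILL_FIXED_RANGE|cv2.FLOODFILL_MASK_ONLY|(255<<8))
    m=f[1:-1,1:-1]>0;m=cv2.morphologyEx(m.astype(np.uint8),cv2.MORPH_OPEN,np.ones((5,5)))
    ct=max(cv2.findContours(m,0,2)[0],key=cv2.contourArea)
    r=cv2.minAreaRect(ct);z=np.nanmedian(w[m>0][:,2]);print(n,m.sum(),r,"z",z.round(1),"ctr",ray(T,*r[0],h).round(1),"cloud mean",np.nanmean(w[m>0],0).round(1),"gray",g[v,u])
    b=[ray(T,*q,h)[:2] for q in cv2.boxPoints(r)];print(np.round(b).tolist())
E
```

```text
top nan 0.004374186197916667 table z 1.0118500723395516
[148.  45.] 2635 lo [841. 197.  44.] hi [926. 403. 107.] med [874.7 298.   54.7]
[363.  57.] 2409 lo [ 815. -405.   15.] hi [ 944. -210.   31.] med [ 880.  -309.2   25.1]
[441.  86.] 172 lo [ 757. -541.   15.] hi [ 836. -521.   23.] med [ 794.9 -530.    18.3]
[ 25. 132.] 5516 lo [465. 556.  22.] hi [753. 673. 117.] med [626.6 599.2  76.5]
[251. 121.] 6047 lo [564. -86.  41.] hi [784. 101.  63.] med [666.3   7.9  58.3]
[486. 153.] 5115 lo [ 461. -626.   22.] hi [ 691. -567.  153.] med [ 573.7 -570.   132.6]
[147. 146.] 3707 lo [513. 220.  26.] hi [687. 363.  51.] med [594.7 289.5  40.3]
[378. 153.] 1413 lo [ 538. -384.   15.] hi [ 656. -301.   29.] med [ 594.  -340.8   20.5]
[227. 195.] 99 lo [453.  56.  19.] hi [477.  81.  54.] med [463.5  67.2  39.2]
[270. 194.] 48 lo [466. -56.  19.] hi [484. -38.  41.] med [472.6 -46.6  28.4]
[ 66. 195.] 23 lo [454. 485.  14.] hi [464. 525.  18.] med [460.8 509.   15.7]
[326. 205.] 130 lo [ 423. -211.   15.] hi [ 461. -172.   49.] med [ 447.  -197.1   42.6]
[ 52. 205.] 15 lo [420. 536.  14.] 
[... 1997 characters left out ...]
 -227.8   24.5]
small 561 ((379.4390869140625, 159.14720153808594), (23.440279006958008, 24.223997116088867), 85.91438293457031) z 26.3 ctr [ 575.3 -343.4   26. ] cloud mean [ 574.8 -343.3   26.1] gray 91
[[605.0, -309.0], [611.0, -376.0], [546.0, -377.0], [539.0, -312.0]]
med 1223 ((144.5, 151.5), (37.0, 39.0), 90.0) z 48.8 ctr [578.  292.7  48. ] cloud mean [577.6 293.   48.7] gray 85
[[629.0, 349.0], [631.0, 244.0], [528.0, 237.0], [526.0, 341.0]]
large 3236 ((251.47445678710938, 127.86101531982422), (52.99761962890625, 62.74982833862305), 87.70938873291016) z 60.6 ctr [645.8   6.7  60. ] cloud mean [645.9   6.   60.6] gray 94
[[716.0, 96.0], [727.0, -74.0], [577.0, -81.0], [567.0, 85.0]]
```

>>> drive_tool:
  plan:
    - [0,0,0,0,-1]
    - [0,0,0,0,-1]
    - [0,0,0,0,-1]
    - [0,0,0,0,-1]
    - [0,0,0,0,-1]

```text
clock: 0.52
eef_pos: [264.9, 565.9, 403.9]
tcp_rot: [-0.001, 1.0, -0.001, -0.0]
wrist_force: [-1.1, 0.2, -0.4]
width: 1.001
```

>>> drive_tool:
  plan:
    - [0,-0.33,-1,0,0]
    - [0,-0.33,-1,0,0]
    - [0,-0.33,-1,0,0]
    - [0,-0.33,-1,0,0]
    - [0,-0.33,-1,0,0]

```text
clock: 0.93
eef_pos: [314.2, 414.6, 404.0]
tcp_rot: [0.0, 1.0, -0.0, -0.0]
wrist_force: [1.4, 0.2, 0.0]
width: 0.996
```

>>> drive_tool:
  plan:
    - [0,-0.33,-1,0,0]
    - [0,-0.33,-1,0,0]
    - [0,-0.33,-1,0,0]
    - [0,-0.33,-1,0,0]
    - [0,-0.33,-1,0,0]

```text
clock: 1.35
eef_pos: [363.5, 264.4, 404.2]
tcp_rot: [0.001, 1.0, -0.0, -0.0]
wrist_force: [0.1, 0.6, 0.0]
width: 0.999
```

>>> drive_tool:
  plan:
    - [0,-0.33,-1,0,0]
    - [0,-0.33,-1,0,0]
    - [0,-0.33,-1,0,0]
    - [0,-0.33,-1,0,0]
    - [0,-0.33,-1,0,0]

```text
clock: 1.77
eef_pos: [412.7, 114.3, 404.3]
tcp_rot: [0.001, 1.0, 0.0, -0.0]
wrist_force: [1.4, 0.3, 0.4]
width: 0.996
```

>>> drive_tool:
  plan:
    - [0,-0.33,-1,0,0]
    - [0,-0.33,-1,0,0]
    - [0,-0.33,-1,0,0]
    - [0,-0.33,-1,0,0]
    - [0,0,0,0,0]

```text
clock: 2.18
eef_pos: [453.0, -8.0, 404.3]
tcp_rot: [0.004, 1.0, -0.001, -0.0]
wrist_force: [-0.4, -0.7, 0.1]
width: 1.002
```

```bash
python3 - <<'E'
from plant import *
from h import *
c=capture("wrist");np.savez("w1.npz",**c);cv2.imwrite("pics/w1.png",c["img"][:,:,::-1]);o=get_obs();print(o["eef_pos"],c["mtx"].round(1).tolist(),c["R"].round(3).tolist(),(-c["R"].T@c["t"]).round(1))
w=cloud(c);print(np.isnan(w[...,0]).mean())
m=((w[...,2]>14)&(w[...,2]<120)).astype(np.uint8)
k,l,s,ce=cv2.connectedComponentsWithStats(m)
for i in range(1,k):
    if s[i,4]<40:continue
    P=w[l==i];print(ce[i].round(),s[i],"lo",np.nanpercentile(P,2,0).round(),"hi",np.nanpercentile(P,98,0).round())
E
```

```text
[452.50902726  -6.26700737 404.18627342] [[290.3, 0.0, 257.9], [0.0, 290.3, 196.0], [0.0, 0.0, 1.0]] [[0.006, 1.0, -0.001], [0.948, -0.006, 0.318], [0.318, -0.003, -0.948]] [371.   -8.8 374.4]
0.0038299560546875
[ 9. 90.] [  0  73  23  34 583] lo [ 344. -298.   15.] hi [ 375. -283.   34.]
[506. 115.] [498  98  14  32 331] lo [374. 276.  14.] hi [406. 287.  33.]
[438. 141.] [ 410  123   57   38 1633] lo [401. 178.  16.] hi [435. 212.  60.]
[101. 162.] [  79  145   47   37 1120] lo [ 422. -213.   15.] hi [ 459. -175.   47.]
[319. 178.] [307 166  25  26 495] lo [451.  52.  17.] hi [476.  77.  52.]
[225. 184.] [218 176  16  17 220] lo [464. -59.  16.] hi [479. -42.  39.]
[467. 265.] [  411   208   101   123 10139] lo [510. 216.  17.] hi [674. 337.  50.]
[ 27. 268.] [   0  225   65   81 4193] lo [ 534. -381.   15.] hi [ 655. -302.   28.]
[269. 296.] [  188   240   155   123 15339] lo [558. -93.  20.] hi [702.  97.  62.]
[ 96. 382.] [ 80 380  34   4  95] lo [ 813. -305.   14.] hi [ 816. -254.   20.]
```

View pics/w1.png

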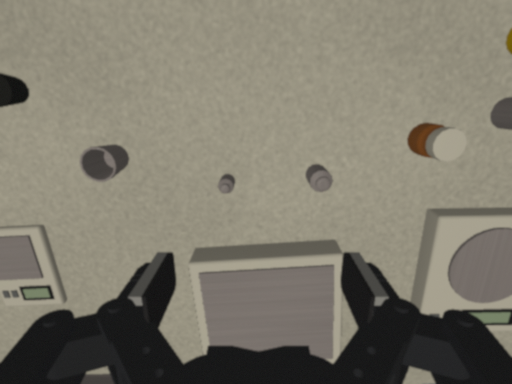

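The small weight is at (227,184), the medium at (319,178), and the jaws open along image x. I'll go closer over the small one.

>>> drive_tool:
  plan:
    - [0,-0.15,-0.37,0.9,0]
    - [0,-0.15,-0.37,0.9,0]
    - [0,-0.15,-0.37,0.9,0]
    - [0,-0.15,-0.37,0.9,0]
    - [0,0,0,0,0]

```text
clock: 2.65
eef_pos: [468.1, -48.3, 290.4]
tcp_rot: [0.001, 1.0, 0.001, -0.005]
wrist_force: [-1.5, 0.4, -1.4]
width: 0.999
```

```bash
cat >> h.py <<'E'
from scipy.optimize import least_squares
def cyl(c,xy,r,h,name=None):
    """centre of weight from side-wall points (cylinder radius r, wall height h) and from knob top"""
    w=cloud(c);near=np.hypot(w[...,0]-xy[0],w[...,1]-xy[1])<r+12
    s=w[near&(w[...,2]>5)&(w[...,2]<h-4)];f=least_squares(lambda q:np.hypot(*(s[:,:2]-q).T)-r,xy,loss="soft_l1")
    a=w[near&(w[...,2]>8)]
    print(len(s),"side fit",f.x.round(1),"rms",np.sqrt((f.fun**2).mean()).round(2),"y mid",((np.nanmin(a[:,1])+np.nanmax(a[:,1]))/2).round(1),"top z",np.nanpercentile(a[:,2],98).round(1))
    k=w[near&(w[...,2]>np.nanpercentile(a[:,2],98)-4)];print("knob top mean",np.nanmean(k,0).round(1),len(k))
    t=w[near&(abs(w[...,2]-h)<3)];print("shoulder mean",np.nanmean(t,0).round(1),len(t))
    return f.x
E
python3 - <<'E'
from plant import *
from h import *
c=capture("wrist");np.savez("w2.npz",**c);cv2.imwrite("pics/w2.png",c["img"][:,:,::-1]);o=get_obs();print(o["eef_pos"])
cyl(c,(473,-50.5),10,26);cyl(c,(464,65),14,36)
w1=dict(np.load("w1.npz"));cyl(w1,(473,-50.5),10,26);cyl(w1,(464,65),14,36)
E
```

```text
[468.80193234 -47.92874847 293.26720797]
120 side fit [473.9 -51.1] rms 0.2 y mid -50.3 top z 204.0
knob top mean [456.  -50.4 202.1] 1420
shoulder mean [469.7 -50.9  27.1] 213
461 side fit [465.4  65.9] rms 0.32 y mid 64.8 top z 51.5
knob top mean [464.4  64.6  50.2] 381
shoulder mean [461.5  60.8  37.1] 456
53 side fit [473.8 -51.3] rms 0.24 y mid -54.5 top z 301.6
knob top mean [458.9 -60.1 300.1] 137
shoulder mean [470.2 -49.9  27. ] 102
126 side fit [465.3  65.8] rms 0.23 y mid 58.9 top z 316.7
knob top mean [441.9  54.6 315.2] 558
shoulder mean [461.2  62.8  37.1] 207
```

>>> drive_tool:
  plan:
    - [0,-0.1,-0.1,0.9,0]
    - [0,0,0,0.9,0]
    - [0,0,0,0.9,0]
    - [0,0,0,0.8,0]
    - [0,0,0,0,0]

```text
clock: 3.12
eef_pos: [471.4, -50.2, 188.7]
tcp_rot: [0.0, 1.0, 0.001, -0.003]
wrist_force: [-1.3, 0.4, -1.0]
width: 0.999
```

>>> drive_tool:
  plan:
    - [0,0,0,0,0]
    - [0,0,0,0,0]

```text
clock: 3.28
eef_pos: [474.4, -51.4, 194.3]
tcp_rot: [0.0, 1.0, -0.0, 0.002]
wrist_force: [0.0, 0.1, -0.1]
width: 0.998
```

>>> drive_tool:
  plan:
    - [0,0,0,0.25,0]
    - [0,0,0,0.2,0]
    - [0,0,0,0,0]
    - [0,0,0,0,0]
    - [0,0,0,0,0]

```text
clock: 3.7
eef_pos: [473.2, -51.7, 178.4]
tcp_rot: [0.001, 1.0, -0.0, 0.0]
wrist_force: [-1.0, -0.1, 0.8]
width: 0.999
```

>>> drive_tool:
  plan:
    - [255,0,0,0,0]
    - [255,0,0,0,0]
    - [255,0,0,0,0]
    - [255,0,0,0,0]
    - [255,0,0,0,0]
  squeeze: 30

```text
clock: 4.12
eef_pos: [473.2, -51.7, 178.3]
tcp_rot: [0.001, 1.0, -0.0, 0.0]
wrist_force: [-0.5, 0.1, -0.9]
width: 0.3
```

>>> drive_tool:
  plan:
    - [255,0,0,0,0]
    - [255,0,0,0,0]
    - [255,0,0,0,0]
    - [255,0,0,0,0]
    - [255,0,0,0,0]

```text
clock: 4.53
eef_pos: [473.3, -51.7, 178.4]
tcp_rot: [0.001, 1.0, -0.0, 0.0]
wrist_force: [0.4, 0.4, 1.7]
width: 0.22
```

>>> drive_tool:
  plan:
    - [255,0,0,-0.6,0]
    - [255,0,0,-1,0]
    - [255,0,0,-1,0]
    - [255,0,0,-1,0]
    - [255,0,0,-0.5,0]

```text
clock: 4.95
eef_pos: [473.9, -51.8, 305.0]
tcp_rot: [0.001, 1.0, -0.001, 0.002]
wrist_force: [0.1, -0.6, -1.2]
width: 0.221
```

>>> drive_tool:
  plan:
    - [255,-0.1,-0.6,0,0]
    - [255,-0.1,-1,0,0]
    - [255,-0.1,-1,0,0]
    - [255,-0.1,-1,0,0]
    - [255,-0.1,-1,0,0]

```text
clock: 5.37
eef_pos: [487.7, -190.9, 300.8]
tcp_rot: [0.001, 1.0, 0.0, -0.0]
wrist_force: [0.4, 0.7, -0.5]
width: 0.218
```

>>> drive_tool:
  plan:
    - [255,-0.1,-1,0,0]
    - [255,-0.1,-1,0,0]
    - [255,-0.1,-1,0,0]
    - [255,-0.1,-1,0,0]
    - [255,-0.1,-0.6,0,0]

```text
clock: 5.78
eef_pos: [502.4, -330.3, 300.7]
tcp_rot: [0.002, 1.0, -0.0, -0.0]
wrist_force: [-0.3, 1.2, -0.2]
width: 0.219
```

>>> drive_tool:
  plan:
    - [255,0,-0.6,0,0]
    - [255,0,0,0,0]
    - [255,0,0,0,0]
    - [255,0,0,0,0]

```text
clock: 6.12
eef_pos: [502.6, -345.1, 300.7]
tcp_rot: [0.001, 1.0, 0.001, -0.0]
wrist_force: [-0.2, 0.4, -0.6]
width: 0.221
```

```bash
cat >> h.py <<'E'
def pan(c,xy,h,save=None):
    """pan centre: grey pan region seeded at predicted pixel, outline projected to height h"""
    w=cloud(c);u,v=[int(round(a)) for a in proj(c,[*xy,h])];f=np.zeros((386,514),np.uint8)
    cv2.floodFill(cv2.GaussianBlur(c["img"],(5,5),0),f,(u,v),0,(14,)*3,(14,)*3,4|cv2.FLOODFILL_FIXED_RANGE|cv2.FLOODFILL_MASK_ONLY|(255<<8))
    m=cv2.morphologyEx(f[1:-1,1:-1],cv2.MORPH_OPEN,np.ones((5,5)));ct=max(cv2.findContours(m,0,1)[0],key=cv2.contourArea)
    g=np.array([ray(c,*q[0],h)[:2] for q in ct],np.float32);r=cv2.minAreaRect(g)
    print("pan px",(u,v),"z",np.nanmedian(w[m>0][:,2]).round(1),"rect",np.round(r[0],1),np.round(r[1],1),round(r[2],1),"bbox",g.min(0).round(),g.max(0).round())
    if save:
        im=c["img"][:,:,::-1].copy();cv2.drawContours(im,[ct],-1,(0,0,255),1);cv2.imwrite(save,im)
E
python3 - <<'E'
from plant import *
from h import *
c=capture("wrist");np.savez("w3.npz",**c);print(get_obs()["eef_pos"]);pan(c,(575,-346),26,"pics/w3.png")
E
```

```text
[ 502.64655789 -344.78386141  300.81869584]
pan px (258, 267) z 151.5 rect [ 602.9 -349.4] [27.1 21.3] 89.9 bbox [ 592. -363.] [ 614. -336.]
```

View pics/w3.png

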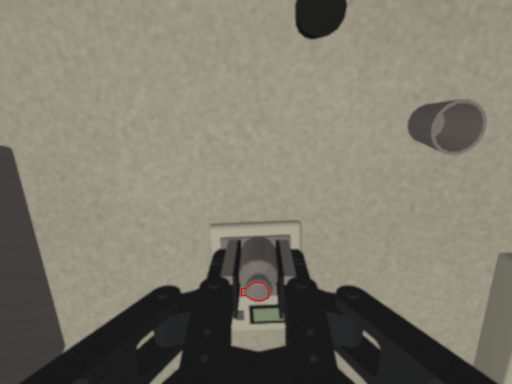

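The weight hides the pan here, but the near case edge (row ~223, columns 210–300) and the near pan edge (row ~238) show. I'll locate the pan from those and cross-check with the other views.

```bash
python3 - <<'E'
from h import *
for n in("w3","w1","top0","scene0"):
    c=dict(np.load(n+".npz"));w=cloud(c)
    if n=="w3":
        g=cv2.cvtColor(c["img"],cv2.COLOR_RGB2GRAY).astype(int)
        for u in(226,230,256,290): print(u,g[214:250,u].tolist())
        for v in(228,232): print(v,g[v,200:220].tolist(),g[v,290:312].tolist())
    for nm,lo,hi in(("case",13,22),("pan",23.5,30)):
        m=(w[...,2]>lo)&(w[...,2]<hi)&(w[...,0]>520)&(w[...,0]<670)&(w[...,1]<-295)&(w[...,1]>-400)
        P=w[m];r=cv2.minAreaRect(P[:,:2].astype(np.float32))
        print(n,nm,m.sum(),"ctr",np.round(r[0],1),np.round(r[1],1),round(r[2],1),"lo/hi",np.percentile(P,1,0).round(),np.percentile(P,99,0).round())
E
```

```text
226 [149, 149, 148, 147, 145, 147, 147, 143, 131, 114, 110, 122, 137, 147, 156, 162, 165, 166, 167, 167, 166, 164, 149, 118, 101, 108, 114, 115, 113, 112, 108, 106, 101, 96, 86, 72]
230 [149, 148, 147, 146, 147, 147, 148, 145, 130, 113, 112, 125, 139, 149, 156, 162, 166, 167, 166, 166, 166, 162, 143, 112, 95, 91, 81, 74, 74, 73, 73, 73, 74, 73, 73, 74]
256 [150, 150, 151, 153, 152, 152, 147, 129, 111, 113, 127, 141, 151, 157, 162, 166, 166, 166, 165, 165, 161, 139, 103, 74, 67, 67, 67, 66, 66, 66, 66, 66, 65, 66, 66, 65]
290 [151, 151, 153, 152, 150, 141, 120, 110, 119, 134, 145, 154, 159, 163, 165, 165, 165, 165, 165, 163, 154, 143, 133, 127, 127, 127, 127, 126, 127, 126, 125, 123, 123, 117, 98, 73]
228 [149, 152, 152, 152, 151, 152, 152, 153, 150, 148, 150, 151, 151, 152, 152, 152, 152, 153, 153, 152] [165, 165, 165, 165, 165, 166, 165, 163, 158, 147, 136, 135, 143, 149, 151, 150, 151, 151, 152, 152, 152, 152]
232 [150, 149, 150, 150, 150, 150, 150, 151, 148, 153, 161, 165, 166, 167, 166, 167, 167, 167, 167, 167] [165, 165, 166, 164, 165, 165, 165, 164, 157, 147, 135, 132, 142, 148, 151, 152, 150, 148, 147, 147, 149, 149]
w3 case 2951 ctr [ 596.  -347.4] [127.   89.1] 2.5 lo/hi [ 532. -392.   14.] [ 658. -306.   21.]
w3 pan 416 ctr [ 574.8 -347.9] [66.6 65.4] 2.7 lo/hi [ 541. -382.   24.] [ 608. -317.   28.]
w1 case 2662 ctr [ 595.8 -345.7] [126.6  90.8] 3.0 lo/hi [ 532. -385.   14.] [ 658. -300.   21.]
w1 pan 1578 ctr [ 574.8 -343.7] [66.8 59.9] 2.1 lo/hi [ 542. -368.   24.] [ 607. -314.   28.]
top0 case 842 ctr [ 597.3 -343.2] [126.8  91.3] 2.8 lo/hi [ 534. -388.   13.] [ 659. -297.   22.]
top0 pan 518 ctr [ 592.8 -343.3] [103.9  67. ] 3.9 lo/hi [ 544. -377.   24.] [ 610. -312.   30.]
scene0 case 2334 ctr [ 596.9 -348.1] [127.2  90. ] 2.6 lo/hi [ 535. -393.   14.] [ 659. -304.   21.]
scene0 pan 1563 ctr [ 575.4 -349. ] [67.3 66.7] 2.7 lo/hi [ 543. -381.   24.] [ 609. -317.   28.]
```

>>> drive_tool:
  plan:
    - [255,-0.5,-0.1,0,0]
    - [255,-0.7,0,0.7,0]
    - [255,-0.7,0,0.7,0]
    - [255,-0.5,0,0.7,0]
    - [255,0,0,0.7,0]

```text
clock: 6.58
eef_pos: [577.1, -347.3, 217.0]
tcp_rot: [-0.001, 1.0, -0.0, 0.001]
wrist_force: [-1.2, 0.4, 0.1]
width: 0.223
```

>>> drive_tool:
  plan:
    - [255,0,0,0,0]
    - [255,0,0,0,0]
    - [255,0,0,0,0]
    - [255,0,0,0,0]

```text
clock: 6.92
eef_pos: [575.1, -349.0, 219.5]
tcp_rot: [0.001, 1.0, -0.001, 0.001]
wrist_force: [-0.2, -0.5, 0.5]
width: 0.22
```

>>> drive_tool:
  plan:
    - [255,0,0,0.1,0]
    - [255,0,0,0.1,0]
    - [255,0,0,0.1,0]
    - [255,0,0,0,0]
    - [255,0,0,0,0]

```text
clock: 7.33
eef_pos: [574.5, -348.8, 207.8]
tcp_rot: [0.001, 1.0, 0.0, -0.0]
wrist_force: [-0.8, 0.2, -1.8]
width: 0.221
```

>>> drive_tool:
  plan:
    - [255,0,0,0,0]
    - [255,0,0,0,0]
    - [255,0,0,0,0]

```text
clock: 7.58
eef_pos: [574.8, -348.9, 208.3]
tcp_rot: [0.001, 1.0, -0.0, 0.0]
wrist_force: [0.3, -0.3, -0.0]
width: 0.221
```

```bash
python3 - <<'E'
from plant import *
from h import *
for n in("scene","wrist"):
    c=capture(n);w=cloud(c);np.savez(n+"4.npz",**c)
    if n=="scene":
        u,v=proj(c,[575,-348,40]).astype(int);im=c["img"][max(v-70,0):v+60,u-80:u+80,::-1];cv2.imwrite("pics/s4.png",cv2.resize(im,None,fx=4,fy=4))
print(get_obs()["eef_pos"],get_obs()["wrist_force"])
E
```

```text
[ 574.77037181 -348.86913371  208.32793131] [-0.06148726  0.19777103 -1.13090111]
```

View pics/s4.png

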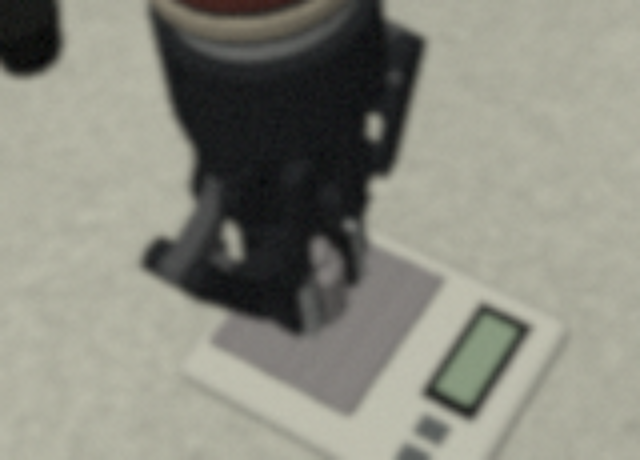

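The weight is over the pan, about 4 mm above it. I'll lower it in small steps and watch the force.

>>> drive_tool:
  plan:
    - [255,0,0,0.05,0]
    - [255,0,0,0.03,0]
    - [255,0,0,0,0]
    - [255,0,0,0,0]
    - [255,0,0,0,0]

```text
clock: 8.1
eef_pos: [574.7, -348.8, 205.7]
tcp_rot: [0.001, 1.0, 0.0, -0.0]
wrist_force: [0.5, 0.3, -0.3]
width: 0.217
```

>>> drive_tool:
  plan:
    - [255,0,0,0.03,0]
    - [255,0,0,0,0]
    - [255,0,0,0,0]
    - [255,0,0,0,0]

```text
clock: 8.43
eef_pos: [574.7, -348.8, 204.9]
tcp_rot: [0.001, 1.0, -0.0, 0.0]
wrist_force: [0.8, 0.0, -1.4]
width: 0.216
```

>>> drive_tool:
  plan:
    - [255,0,0,0.03,0]
    - [255,0,0,0,0]
    - [255,0,0,0,0]
    - [255,0,0,0,0]

```text
clock: 8.77
eef_pos: [574.8, -348.9, 204.4]
tcp_rot: [0.001, 1.0, -0.0, 0.0]
wrist_force: [-1.3, -0.2, 3.2]
width: 0.217
```

>>> drive_tool:
  plan:
    - [170,0,0,0,0]
    - [150,0,0,0,0]
    - [120,0,0,0,0]
    - [80,0,0,0,0]
    - [40,0,0,0,0]

```text
clock: 9.18
eef_pos: [574.7, -348.8, 203.8]
tcp_rot: [0.001, 1.0, 0.0, -0.0]
wrist_force: [-0.0, 0.4, 0.9]
width: 0.793
```

>>> drive_tool:
  plan:
    - [0,0,0,0,0]
    - [0,0,0,0,0]
    - [0,0,0,-0.3,0]
    - [0,0,0,-0.6,0]
    - [0,0,0,-1,0]

```text
clock: 9.6
eef_pos: [573.6, -348.0, 258.2]
tcp_rot: [0.001, 1.0, 0.002, -0.003]
wrist_force: [-0.2, -0.4, -0.2]
width: 1.002
```

>>> drive_tool:
  plan:
    - [0,0,0,-1,0]
    - [0,0,0,-0.5,0]
    - [0,0.7,0,0,0]
    - [0,1,0,0,0]
    - [0,0.8,0,0,0]

```text
clock: 10.02
eef_pos: [498.8, -348.5, 306.7]
tcp_rot: [0.0, 1.0, -0.0, 0.0]
wrist_force: [-0.3, -0.8, -0.2]
width: 1.004
```

```bash
python3 - <<'E'
from plant import *
from h import *
print(get_obs()["eef_pos"])
for n in("wrist","scene"):
    c=capture(n);w=cloud(c)
    m=(np.hypot(w[...,0]-575,w[...,1]+348)<30)&(w[...,2]>31)&(w[...,2]<48);P=w[m];print(n,m.sum(),P.mean(0).round(1),np.ptp(P,0).round(1),P.max(0).round(1))
    s=P[P[:,2]<49]
    s=s[s[:,2]<48]
    f=least_squares(lambda q:np.hypot(*(s[:,:2]-q).T)-10,(575,-348),loss="soft_l1",f_scale=.5);print(f.x.round(1))
    u,v=proj(c,[575,-348,40]).astype(int);im=c["img"][max(v-70,0):v+60,max(u-80,0):u+80,::-1];cv2.imwrite(f"pics/{n}5.png",cv2.resize(im,None,fx=4,fy=4))
E
```

```text
[ 498.7981284  -348.53675055  306.69726457]
wrist 200 [ 567.4 -350.4   39.7] [ 8.5 19.1 16.8] [ 573.3 -341.1   48. ]
[ 575.5 -350.4]
scene 83 [ 580.8 -356.3   39.8] [16.9 17.7 16.6] [ 585.7 -344.1   47.6]
[ 575.1 -350.9]
```

View pics/scene5.png

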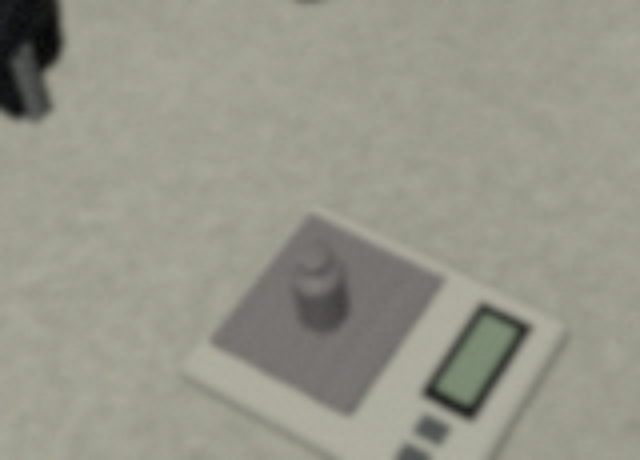

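The small weight stands at (575,-350), about 2 mm from the pan centre. Next is the medium weight.

>>> drive_tool:
  plan:
    - [0,0.1,0.8,0,0]
    - [0,0.1,1,0,0]
    - [0,0.1,1,0,0]
    - [0,0.1,1,0,0]
    - [0,0.1,1,0,0]

```text
clock: 10.53
eef_pos: [485.2, -203.4, 306.3]
tcp_rot: [0.001, 1.0, -0.0, 0.0]
wrist_force: [0.7, 0.7, -0.0]
width: 1.002
```

>>> drive_tool:
  plan:
    - [0,0.1,1,0,0]
    - [0,0.1,1,0,0]
    - [0,0.1,1,0,0]
    - [0,0.1,1,0,0]
    - [0,0.1,1,0,0]

```text
clock: 10.95
eef_pos: [470.3, -53.1, 306.5]
tcp_rot: [0.001, 1.0, 0.0, 0.001]
wrist_force: [0.7, 0.7, 0.3]
width: 1.001
```

>>> drive_tool:
  plan:
    - [0,0.1,1,0,0]
    - [0,0,1,0,0]
    - [0,0,1,0,0]
    - [0,0,1,0,0]
    - [0,0,0,0,0]

```text
clock: 11.37
eef_pos: [467.4, 69.2, 306.5]
tcp_rot: [-0.002, 1.0, 0.001, 0.0]
wrist_force: [-0.1, -0.2, -0.1]
width: 1.002
```

>>> drive_tool:
  plan:
    - [0,0,0,0,0]
    - [0,0,0,0,0]
    - [0,0,0,0,0]

```text
clock: 11.62
eef_pos: [467.6, 64.6, 306.1]
tcp_rot: [0.001, 1.0, -0.0, 0.0]
wrist_force: [-1.0, 0.2, 0.0]
width: 0.999
```

```bash
python3 - <<'E'
from plant import *
from h import *
c=capture("wrist");print(get_obs()["eef_pos"]);cyl(c,(465.4,65.8),14,36)
E
```

```text
[467.58105382  64.4598746  306.08070056]
199 side fit [465.6  65.7] rms 0.2 y mid 65.2 top z 225.0
knob top mean [449.9  72.5 223.5] 622
shoulder mean [460.8  65.3  37.2] 382
```

>>> drive_tool:
  plan:
    - [0,0.07,0.04,0.7,0]
    - [0,0,0,1,0]
    - [0,0,0,1,0]
    - [0,0,0,0.8,0]
    - [0,0,0,0.4,0]

```text
clock: 12.08
eef_pos: [463.7, 65.5, 185.5]
tcp_rot: [0.002, 1.0, 0.0, -0.003]
wrist_force: [0.7, -0.1, -0.5]
width: 0.998
```

>>> drive_tool:
  plan:
    - [0,0,0,0.23,0]
    - [0,0,0,0,0]
    - [0,0,0,0,0]
    - [0,0,0,0,0]
    - [0,0,0,0,0]

```text
clock: 12.5
eef_pos: [466.1, 66.4, 183.7]
tcp_rot: [0.001, 1.0, -0.0, 0.001]
wrist_force: [0.0, 0.0, -0.8]
width: 0.998
```

>>> drive_tool:
  plan:
    - [255,0,0,0,0]
    - [255,0,0,0,0]
    - [255,0,0,0,0]
    - [255,0,0,0,0]
    - [255,0,0,0,0]
  squeeze: 45

```text
clock: 12.92
eef_pos: [465.3, 66.7, 182.4]
tcp_rot: [0.001, 1.0, 0.0, 0.0]
wrist_force: [-4.7, -1.2, 7.2]
width: 0.307
```

>>> drive_tool:
  plan:
    - [255,0,0,0,0]
    - [255,0,0,0,0]
    - [255,0,0,0,0]
    - [255,0,0,0,0]

```text
clock: 13.25
eef_pos: [465.5, 66.6, 182.5]
tcp_rot: [0.001, 1.0, 0.0, 0.0]
wrist_force: [-1.0, 0.6, 4.0]
width: 0.31
```

>>> drive_tool:
  plan:
    - [255,0,0,-0.4,0]
    - [255,0,0,-0.8,0]
    - [255,0,0,-1,0]
    - [255,0,0,-1,0]
    - [255,0,0,-1,0]

```text
clock: 13.67
eef_pos: [464.5, 66.5, 307.9]
tcp_rot: [0.001, 1.0, -0.0, -0.001]
wrist_force: [0.9, -0.1, -1.8]
width: 0.312
```

>>> drive_tool:
  plan:
    - [255,-0.1,0.5,-0.2,0]
    - [255,-0.2,0.9,0,0]
    - [255,-0.2,1,0,0]
    - [255,-0.2,1,0,0]
    - [255,-0.2,1,0,0]

```text
clock: 14.08
eef_pos: [492.1, 199.6, 312.9]
tcp_rot: [0.001, 1.0, -0.0, -0.001]
wrist_force: [0.9, -0.2, -2.1]
width: 0.313
```

>>> drive_tool:
  plan:
    - [255,-0.2,1,0,0]
    - [255,-0.2,1,0,0]
    - [255,0,0.7,0,0]
    - [255,0,0.3,0,0]
    - [255,0,0,0,0]

```text
clock: 14.5
eef_pos: [504.0, 289.8, 312.8]
tcp_rot: [-0.001, 1.0, -0.0, -0.001]
wrist_force: [0.6, -1.1, -2.3]
width: 0.314
```

>>> drive_tool:
  plan:
    - [255,0,0,0,0]
    - [255,0,0,0,0]
    - [255,0,0,0,0]

```text
clock: 14.75
eef_pos: [504.5, 287.3, 313.8]
tcp_rot: [0.001, 1.0, -0.0, -0.0]
wrist_force: [0.1, -0.7, -2.3]
width: 0.313
```

```bash
cat >> h.py <<'E'
def rect(w,lo,hi,x0,x1,y0,y1,tag=""):
    m=(w[...,2]>lo)&(w[...,2]<hi)&(w[...,0]>x0)&(w[...,0]<x1)&(w[...,1]<y1)&(w[...,1]>y0);P=w[m]
    r=cv2.minAreaRect(P[:,:2].astype(np.float32));q=cv2.minEnclosingCircle(P[:,:2].astype(np.float32))
    print(tag,m.sum(),"ctr",np.round(r[0],1),np.round(r[1],1),round(r[2],1),"circ",np.round(q[0],1),round(q[1],1),"z",np.median(P[:,2]).round(1),"lo/hi",np.percentile(P,1,0).round(),np.percentile(P,99,0).round())
E
python3 - <<'E'
from plant import *
from h import *
c=capture("wrist");np.savez("w6.npz",**c);print(get_obs()["eef_pos"]);cv2.imwrite("pics/w6.png",c["img"][:,:,::-1])
for n in("w6","w1","top0","scene0"):
    w=cloud(dict(np.load(n+".npz")));rect(w,30,42,490,720,190,400,n+" case");rect(w,44.5,54,490,720,190,400,n+" pan")
E
```

```text
[504.60687116 287.32933559 313.96576593]
w6 case 8783 ctr [595.7 291.6] [171.5 150.2] 0.6 circ [582.2 291.3] 101.9 z 38.7 lo/hi [510. 218.  32.] [674. 364.  41.]
w6 pan 1979 ctr [577.1 297.8] [110.2  96.1] 10.7 circ [578.3 290.9] 55.3 z 48.7 lo/hi [524. 248.  45.] [632. 345.  50.]
w1 case 5111 ctr [600.7 284. ] [182.8 137.9] 0.9 circ [601.1 285.2] 112.8 z 38.7 lo/hi [510. 215.  31.] [686. 345.  41.]
w1 pan 3971 ctr [581.7 276. ] [111.4  79.5] 14.2 circ [578.4 290. ] 56.1 z 48.8 lo/hi [525. 237.  46.] [630. 321.  50.]
top0 case 2163 ctr [601.9 294.4] [182.2 150.8] 0.6 circ [602.6 294.8] 115.5 z 38.8 lo/hi [512. 220.  32.] [691. 368.  42.]
top0 pan 1267 ctr [603.8 296. ] [157.7 108.3] 3.8 circ [603.7 296.8] 78.9 z 48.8 lo/hi [529. 243.  45.] [632. 346.  53.]
scene0 case 1585 ctr [602.1 289.9] [183.4 156.6] 0.3 circ [602.2 288.6] 115.7 z 36.9 lo/hi [513. 214.  30.] [693. 362.  40.]
scene0 pan 780 ctr [578.2 289.2] [109.6 108.5] 81.9 circ [578.7 288.9] 56.3 z 47.0 lo/hi [527. 236.  45.] [630. 341.  49.]
```

View pics/w6.png

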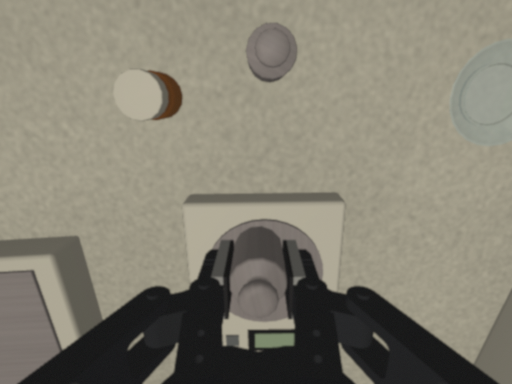

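The medium weight is held upright. The pan centre is (578,291) from the wrist view and (578.7,289) from the scene view. I'll go over it.

>>> drive_tool:
  plan:
    - [255,-0.4,0.15,0,0]
    - [255,-0.7,0,0.5,0]
    - [255,-0.7,0,0.7,0]
    - [255,-0.5,0,0.7,0]
    - [255,-0.16,0,0.5,0]

```text
clock: 15.22
eef_pos: [580.0, 291.5, 240.7]
tcp_rot: [0.002, 1.0, -0.0, 0.0]
wrist_force: [-0.7, 0.0, -2.1]
width: 0.311
```

>>> drive_tool:
  plan:
    - [255,0,0,0,0]
    - [255,0,0,0,0]
    - [255,0,0,0,0]
    - [255,0,0,0,0]
    - [255,0,0,0,0]

```text
clock: 15.63
eef_pos: [578.5, 293.1, 244.0]
tcp_rot: [0.001, 1.0, 0.0, 0.001]
wrist_force: [-0.1, -0.7, -2.0]
width: 0.313
```

>>> drive_tool:
  plan:
    - [255,0,0,0.07,0]
    - [255,0,0,0,0]
    - [255,0,0,0,0]
    - [255,0,0,0,0]
    - [255,0,0,0,0]

```text
clock: 16.05
eef_pos: [578.3, 292.9, 240.0]
tcp_rot: [0.001, 1.0, 0.0, -0.0]
wrist_force: [0.1, 0.6, -2.1]
width: 0.312
```

>>> drive_tool:
  plan:
    - [255,0,0,0.07,0]
    - [255,0,0,0.07,0]
    - [255,0,0,0.07,0]
    - [255,0,0,0,0]
    - [255,0,0,0,0]

```text
clock: 16.47
eef_pos: [578.2, 292.8, 233.3]
tcp_rot: [0.001, 1.0, -0.0, -0.0]
wrist_force: [-0.0, 0.6, -1.4]
width: 0.31
```

>>> drive_tool:
  plan:
    - [255,0,0,0,0]
    - [255,0,0,0.04,0]
    - [255,0,0,0,0]
    - [255,0,0,0,0]
    - [255,0,0,0,0]

```text
clock: 16.88
eef_pos: [578.4, 292.9, 232.5]
tcp_rot: [0.001, 1.0, 0.0, 0.0]
wrist_force: [-0.4, -0.8, -2.6]
width: 0.306
```

>>> drive_tool:
  plan:
    - [255,0,0,0.03,0]
    - [255,0,0,0,0]
    - [255,0,0,0,0]
    - [255,0,0,0,0]
    - [255,0,0,0,0]

```text
clock: 17.3
eef_pos: [578.4, 292.9, 231.6]
tcp_rot: [0.001, 1.0, 0.0, 0.0]
wrist_force: [0.4, 0.1, -2.1]
width: 0.313
```

>>> drive_tool:
  plan:
    - [255,0,0,0.03,0]
    - [255,0,0,0,0]
    - [255,0,0,0,0]
    - [255,0,0,0,0]

```text
clock: 17.63
eef_pos: [578.3, 292.9, 230.7]
tcp_rot: [0.001, 1.0, -0.0, -0.0]
wrist_force: [-1.0, 0.1, -2.5]
width: 0.314
```

>>> drive_tool:
  plan:
    - [255,0,0,0.02,0]
    - [255,0,0,0,0]
    - [255,0,0,0,0]
    - [255,0,0,0,0]

```text
clock: 17.97
eef_pos: [578.4, 292.9, 230.5]
tcp_rot: [0.001, 1.0, -0.0, 0.0]
wrist_force: [-0.9, -0.8, 1.4]
width: 0.311
```

>>> drive_tool:
  plan:
    - [160,0,0,0,0]
    - [140,0,0,0,0]
    - [110,0,0,0,0]
    - [70,0,0,0,0]
    - [30,0,0,0,0]

```text
clock: 18.38
eef_pos: [578.4, 292.9, 230.1]
tcp_rot: [0.001, 1.0, 0.0, 0.0]
wrist_force: [1.0, -0.2, -0.1]
width: 0.833
```

>>> drive_tool:
  plan:
    - [0,0,0,0,0]
    - [0,0,0,0,0]
    - [0,0,0,-0.3,0]
    - [0,0,0,-0.6,0]
    - [0,0,0,-1,0]

```text
clock: 18.8
eef_pos: [577.1, 292.4, 284.3]
tcp_rot: [0.001, 1.0, -0.001, -0.003]
wrist_force: [-0.5, -0.1, -0.2]
width: 1.005
```

>>> drive_tool:
  plan:
    - [0,0.3,0,-0.8,0]
    - [0,0.8,0,0,0]
    - [0,1,0,0,0]
    - [0,1,0,0,0]
    - [0,1,0,0,0]

```text
clock: 19.22
eef_pos: [454.3, 292.9, 312.0]
tcp_rot: [0.001, 1.0, 0.0, 0.001]
wrist_force: [-1.0, -0.1, 0.8]
width: 1.005
```

>>> drive_tool:
  plan:
    - [0,1,0,0,0]
    - [0,1,0,0,0]
    - [0,0.2,0,0,0]
    - [0,0,0,0,0]
    - [0,0,0,0,0]

```text
clock: 19.63
eef_pos: [389.7, 293.3, 312.0]
tcp_rot: [0.001, 1.0, 0.0, 0.001]
wrist_force: [-0.6, 0.5, 0.2]
width: 1.002
```

```bash
cat >> h.py <<'E'
def placed(c,xy,r,z0,z1,tag):
    w=cloud(c);m=(np.hypot(w[...,0]-xy[0],w[...,1]-xy[1])<r+14)&(w[...,2]>z0+6)&(w[...,2]<z1-4);s=w[m]
    f=least_squares(lambda q:np.hypot(*(s[:,:2]-q).T)-r,xy,loss="soft_l1",f_scale=.5)
    m=(np.hypot(w[...,0]-xy[0],w[...,1]-xy[1])<r+14)&(w[...,2]>z0+6)
    print(tag,len(s),f.x.round(1),"rms",np.sqrt((f.fun**2).mean()).round(2),"top",np.nanpercentile(w[m][:,2],98).round(1))
E
python3 - <<'E'
from plant import *
from h import *
print(get_obs()["eef_pos"])
c=capture("wrist");np.savez("w7.npz",**c);cyl(c,(389,293),19,48);placed(c,(578,291),14,48,84,"wrist")
c=capture("scene");placed(c,(578,291),14,48,84,"scene");cyl(c,(389,291),19,48)
im=c["img"][100:220,210:410,::-1];cv2.imwrite("pics/scene7.png",cv2.resize(im,None,fx=3,fy=3))
E
```

```text
[389.71938565 293.30015998 312.03630865]
370 side fit [389.5 295.7] rms 0.19 y mid 292.8 top z 230.6
knob top mean [372.4 294.4 229. ] 1164
shoulder mean [382.9 295.6  49.4] 618
wrist 0 [578. 291.] rms nan top nan
scene 99 [578.3 290.9] rms 1.41 top 97.1
146 side fit [388.5 294.7] rms 1.7 y mid 290.2 top z 320.1
knob top mean [396.1 265.6 321.5] 25
shoulder mean [391.6 287.2  48. ] 54h.py:38: RuntimeWarning: Mean of empty slice.
  print(tag,len(s),f.x.round(1),"rms",np.sqrt((f.fun**2).mean()).round(2),"top",np.nanpercentile(w[m][:,2],98).round(1))
  ret = ret.dtype.type(ret / rcount)
  return np.nanmean(a, axis, out=out, keepdims=keepdims)
```

View pics/scene7.png

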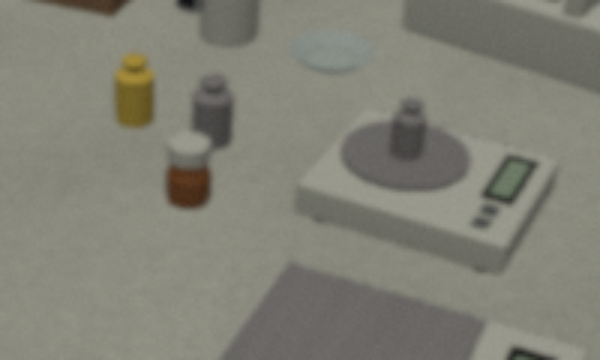

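The medium weight stands upright near the centre of its pan, at crop (407,150). The large weight is at (389.5,295.7) from the wrist view.

>>> drive_tool:
  plan:
    - [0,0,0.07,0.6,0]
    - [0,0,0,1,0]
    - [0,0,0,1,0]
    - [0,0,0,0.8,0]
    - [0,0,0,0.5,0]

```text
clock: 20.15
eef_pos: [389.6, 294.6, 191.1]
tcp_rot: [0.001, 1.0, -0.001, -0.002]
wrist_force: [0.3, 0.6, 0.1]
width: 0.999
```

>>> drive_tool:
  plan:
    - [0,0,0,0.3,0]
    - [0,0,0,0,0]
    - [0,0,0,0,0]
    - [0,0,0,0,0]
    - [0,0,0,0,0]

```text
clock: 20.57
eef_pos: [390.3, 295.7, 186.7]
tcp_rot: [0.001, 1.0, 0.001, 0.001]
wrist_force: [1.0, -0.5, 0.9]
width: 0.998
```

>>> drive_tool:
  plan:
    - [255,0,0,0,0]
    - [255,0,0,0,0]
    - [255,0,0,0,0]
    - [255,0,0,0,0]
    - [255,0,0,0,0]
  squeeze: 70

```text
clock: 20.98
eef_pos: [389.7, 295.7, 186.0]
tcp_rot: [0.001, 1.0, 0.001, 0.001]
wrist_force: [-0.4, 1.9, 3.7]
width: 0.43
```

>>> drive_tool:
  plan:
    - [255,0,0,0,0]
    - [255,0,0,0,0]
    - [255,0,0,0,0]
    - [255,0,0,0,0]

```text
clock: 21.32
eef_pos: [389.8, 295.7, 186.0]
tcp_rot: [0.001, 1.0, 0.001, 0.001]
wrist_force: [-1.2, 2.2, 5.6]
width: 0.43
```

>>> drive_tool:
  plan:
    - [255,0,0,-0.3,0]
    - [255,0,0,-0.7,0]
    - [255,0,0,-1,0]
    - [255,0,0,-1,0]
    - [255,0,0,-1,0]

```text
clock: 21.73
eef_pos: [388.2, 294.5, 304.2]
tcp_rot: [0.001, 1.0, -0.002, -0.002]
wrist_force: [0.9, 1.5, -4.6]
width: 0.424
```

>>> drive_tool:
  plan:
    - [255,0,0,-0.7,0]
    - [255,-0.3,-0.5,-0.3,0]
    - [255,-0.5,-0.8,0,0]
    - [255,-0.6,-0.9,0,0]
    - [255,-0.6,-0.9,0,0]

```text
clock: 22.15
eef_pos: [448.6, 200.9, 333.7]
tcp_rot: [0.0, 1.0, -0.001, -0.001]
wrist_force: [0.5, 0.7, -4.6]
width: 0.43
```

>>> drive_tool:
  plan:
    - [255,-0.6,-0.9,0,0]
    - [255,-0.6,-0.9,0,0]
    - [255,-0.6,-0.9,0,0]
    - [255,-0.6,-0.9,0,0]
    - [255,-0.6,-0.9,0,0]

```text
clock: 22.57
eef_pos: [538.6, 65.3, 333.1]
tcp_rot: [0.001, 1.0, -0.0, -0.002]
wrist_force: [1.3, -0.4, -5.5]
width: 0.427
```

>>> drive_tool:
  plan:
    - [255,-0.6,-0.9,0,0]
    - [255,-0.4,-0.8,0,0]
    - [255,-0.17,-0.3,0,0]
    - [255,0,0,0,0]
    - [255,0,0,0,0]

```text
clock: 22.98
eef_pos: [573.4, 6.7, 333.5]
tcp_rot: [0.001, 1.0, 0.0, -0.002]
wrist_force: [0.6, 0.6, -4.1]
width: 0.426
```

>>> drive_tool:
  plan:
    - [255,0,0,0,0]
    - [255,0,0,0,0]
    - [255,0,0,0,0]

```text
clock: 23.23
eef_pos: [573.5, 8.0, 334.9]
tcp_rot: [-0.0, 1.0, 0.0, -0.0]
wrist_force: [0.8, -0.0, -5.3]
width: 0.427
```

```bash
python3 - <<'E'
from plant import *
from h import *
c=capture("wrist");np.savez("w8.npz",**c);print(get_obs()["eef_pos"]);cv2.imwrite("pics/w8.png",c["img"][:,:,::-1])
placed(c,(578,291),14,48,84,"medium wrist")
for n in("w8","top0","scene0"):
    w=cloud(dict(np.load(n+".npz")));rect(w,43,53,500,820,-120,130,n+" case");rect(w,55.5,65,500,820,-120,130,n+" pan")
E
```

```text
[573.61005376   7.90321468 335.02298019]
medium wrist 0 [578. 291.] rms nan top nan
w8 case 6228 ctr [674.8   5.3] [226.2 199.4] 3.5 circ [675.4   6. ] 149.8 z 50.5 lo/hi [558. -98.  44.] [755. 103.  53.]
w8 pan 10027 ctr [646.9   3.3] [150.5 170.4] 3.6 circ [630.3   2.2] 102.0 z 60.7 lo/hi [570. -83.  59.] [718.  86.  62.]
top0 case 2131 ctr [677.8   8.4] [231.7 200.2] 3.5 circ [677.8   9. ] 149.9 z 50.4 lo/hi [561. -94.  45.] [793. 110.  53.]
top0 pan 3367 ctr [679.1   8.5] [212.7 170.1] 3.6 circ [679.4   8.4] 135.2 z 60.6 lo/hi [573. -78.  56.] [726.  91.  64.]
scene0 case 3709 ctr [677.6   3. ] [229.3 202.2] 3.5 circ [677.7   2.5] 149.7 z 49.3 lo/hi [ 564. -100.   44.] [794. 103.  52.]
scene0 pan 4209 ctr [647.4   1.7] [150.3 172.6] 3.4 circ [647.    2.2] 112.3 z 59.2 lo/hi [574. -84.  57.] [723.  85.  61.]h.py:38: RuntimeWarning: Mean of empty slice.
  print(tag,len(s),f.x.round(1),"rms",np.sqrt((f.fun**2).mean()).round(2),"top",np.nanpercentile(w[m][:,2],98).round(1))
  ret = ret.dtype.type(ret / rcount)
  return np.nanmean(a, axis, out=out, keepdims=keepdims)
```

View pics/w8.png

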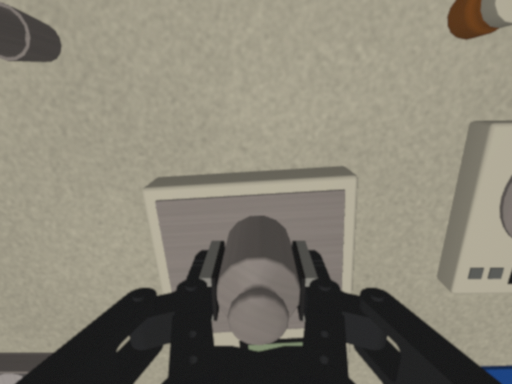

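The large weight is held upright, and the pan centre is (647,3). I'll go over it and lower.

>>> drive_tool:
  plan:
    - [255,-0.4,-0.16,0,0]
    - [255,-0.7,0,0.5,0]
    - [255,-0.7,0,0.7,0]
    - [255,-0.5,0,0.7,0]
    - [255,-0.15,0,0.4,0]

```text
clock: 23.7
eef_pos: [648.3, 2.6, 263.8]
tcp_rot: [0.0, 1.0, 0.0, -0.001]
wrist_force: [-1.3, 0.4, -6.0]
width: 0.426
```

>>> drive_tool:
  plan:
    - [255,0,0,0.2,0]
    - [255,0,0,0.1,0]
    - [255,0,0,0,0]
    - [255,0,0,0,0]
    - [255,0,0,0,0]

```text
clock: 24.12
eef_pos: [647.6, 2.1, 258.8]
tcp_rot: [0.001, 1.0, -0.0, 0.001]
wrist_force: [-0.1, 1.0, -3.7]
width: 0.425
```

>>> drive_tool:
  plan:
    - [255,0,0,0,0]
    - [255,0,0,0,0]
    - [255,0,0,0,0]
    - [255,0,0,0,0]

```text
clock: 24.45
eef_pos: [647.5, 2.0, 257.5]
tcp_rot: [0.001, 1.0, -0.0, 0.0]
wrist_force: [0.3, -0.8, -6.5]
width: 0.427
```

>>> drive_tool:
  plan:
    - [255,0,0,0.08,0]
    - [255,0,0,0.08,0]
    - [255,0,0,0.06,0]
    - [255,0,0,0,0]
    - [255,0,0,0,0]

```text
clock: 24.87
eef_pos: [647.4, 2.1, 250.0]
tcp_rot: [0.001, 1.0, 0.0, -0.0]
wrist_force: [0.2, -1.0, -4.7]
width: 0.425
```

>>> drive_tool:
  plan:
    - [255,0,0,0,0]
    - [255,0,0,0.04,0]
    - [255,0,0,0,0]
    - [255,0,0,0,0]
    - [255,0,0,0,0]

```text
clock: 25.28
eef_pos: [647.6, 2.1, 249.3]
tcp_rot: [0.001, 1.0, -0.0, 0.0]
wrist_force: [0.3, -0.7, -4.6]
width: 0.422
```

>>> drive_tool:
  plan:
    - [255,0,0,0,0]
    - [255,0,0,0.03,0]
    - [255,0,0,0,0]
    - [255,0,0,0,0]
    - [255,0,0,0,0]

```text
clock: 25.7
eef_pos: [647.5, 2.1, 248.4]
tcp_rot: [0.001, 1.0, 0.0, -0.0]
wrist_force: [0.7, -0.2, -5.5]
width: 0.428
```

>>> drive_tool:
  plan:
    - [255,0,0,0.04,0]
    - [255,0,0,0,0]
    - [255,0,0,0,0]
    - [255,0,0,0,0]
    - [255,0,0,0,0]

```text
clock: 26.12
eef_pos: [647.5, 2.1, 247.2]
tcp_rot: [0.001, 1.0, -0.0, 0.0]
wrist_force: [0.1, 0.5, -4.8]
width: 0.426
```

>>> drive_tool:
  plan:
    - [255,0,0,0.03,0]
    - [255,0,0,0,0]
    - [255,0,0,0,0]
    - [255,0,0,0,0]
    - [255,0,0,0,0]

```text
clock: 26.53
eef_pos: [647.5, 2.1, 246.3]
tcp_rot: [0.001, 1.0, -0.0, 0.0]
wrist_force: [0.8, -0.6, -4.6]
width: 0.424
```

>>> drive_tool:
  plan:
    - [255,0,0,0.03,0]
    - [255,0,0,0,0]
    - [255,0,0,0,0]
    - [255,0,0,0,0]

```text
clock: 26.87
eef_pos: [647.7, 2.1, 246.1]
tcp_rot: [0.001, 1.0, -0.0, 0.0]
wrist_force: [-3.3, 0.8, 0.1]
width: 0.429
```

The pan now carries the weight (wrist force -5 → 0 N). I'll release it.

>>> drive_tool:
  plan:
    - [130,0,0,0,0]
    - [110,0,0,0,0]
    - [80,0,0,0,0]
    - [40,0,0,0,0]
    - [0,0,0,0,0]

```text
clock: 27.28
eef_pos: [647.7, 2.1, 245.7]
tcp_rot: [0.001, 1.0, -0.0, 0.0]
wrist_force: [1.6, -0.6, -0.1]
width: 0.937
```

>>> drive_tool:
  plan:
    - [0,0,0,0,0]
    - [0,0,0,0,0]
    - [0,0,0,-0.3,0]
    - [0,0,0,-0.6,0]
    - [0,0,0,-1,0]

```text
clock: 27.7
eef_pos: [646.3, 2.2, 299.6]
tcp_rot: [0.001, 1.0, 0.0, -0.004]
wrist_force: [0.2, -0.8, 0.4]
width: 1.001
```

>>> drive_tool:
  plan:
    - [0,0,0,-1,0]
    - [0,0.5,0,-0.6,0]
    - [0,1,0,0,0]
    - [0,1,0,0,0]
    - [0,1,0,0,0]

```text
clock: 28.12
eef_pos: [541.6, 2.2, 351.8]
tcp_rot: [0.001, 1.0, -0.0, 0.001]
wrist_force: [-0.1, 0.1, 0.1]
width: 1.0
```

>>> drive_tool:
  plan:
    - [0,1,0,0,0]
    - [0,1,0,0,0]
    - [0,1,0,0,0]
    - [0,0.3,0,0,0]
    - [0,0,0,0,0]

```text
clock: 28.53
eef_pos: [441.8, 2.6, 350.9]
tcp_rot: [0.001, 1.0, -0.0, 0.001]
wrist_force: [0.1, 1.1, 0.5]
width: 0.999
```

```bash
python3 - <<'E' 2>/dev/null
from plant import *
from h import *
print(get_obs()["eef_pos"])
for n in("scene","top","wrist"):
    c=capture(n);np.savez(n+"9.npz",**c)
    if n=="wrist":
        placed(c,(647,3),19,60,108,n+" large");continue
    for a in(((575,-348),10,26,52,"S"),((578,291),14,48,84,"M"),((647,3),19,60,108,"L")): placed(c,*a[:4],n+a[4])
    if n=="scene": cv2.imwrite("pics/scene9.png",cv2.resize(c["img"][:,:,::-1],(768,576)))
    else:
        p=dict(np.load("top0.npz"))["img"].astype(int)-c["img"]; d=abs(p).max(-1)
        for nm,(u,v) in dict(beaker=(325,206),jar=(177,212),stopper=(366,239)).items(): print(nm,"change",d[v-12:v+12,u-12:u+12].max())
E
```

```text
[441.82320212   2.5513347  350.87614189]
sceneS 81 [ 575.1 -350.8] rms 0.56 top 64.2
sceneM 96 [578.2 290.8] rms 1.35 top 97.3
sceneL 286 [6.471e+02 2.000e-01] rms 0.87 top 125.8
topS 20 [ 576.5 -347.3] rms 2.07 top 65.8
topM 40 [579.8 294.7] rms 0.58 top 101.2
topL 68 [648.9   3.6] rms 0.53 top 128.9
beaker change 25
jar change 24
stopper change 34
wrist large 24 [6.474e+02 2.000e-01] rms 0.47 top 69.5
```

View pics/scene9.png

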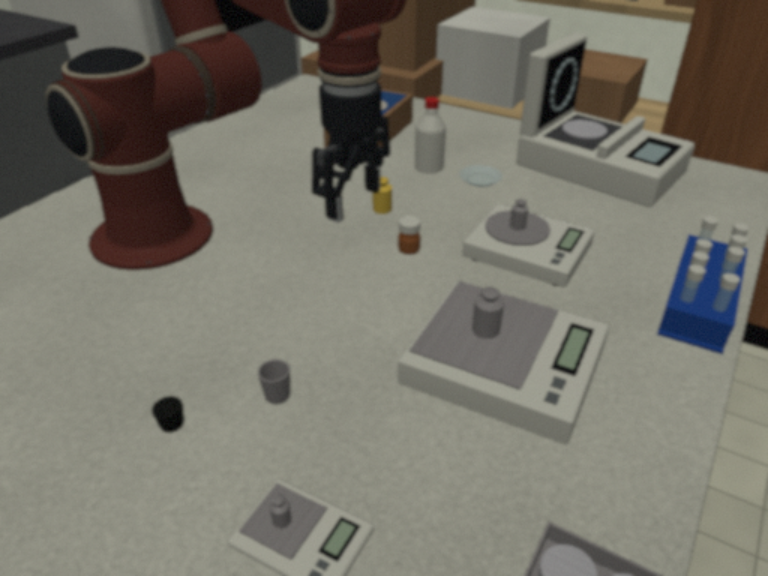

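All three weights stand upright on their own pans, and the beaker, jar and stopper are where they were. I'm handing in.

```bash
python3 -c "
from plant import *
print(close_job(),get_obs()['clock'])"
```

```text
the job is handed in; nothing more can be done
the job is handed in; nothing more can be done
```

I placed the small, then the medium, then the large check weight on its own pan and handed the job in at about 29 s. No verdict was reported.

**Placing:** I lowered each weight in steps of about 1 mm until the wrist force showed contact, a few newtons at most. I then opened the gripper and moved away before the last check.

**Positions:** In the last scene-camera check all three stood upright, each about 1 to 3 mm from its pan centre (limit 15 mm). Their tops were at about 64, 97 and 126 mm, as expected.

**Camera disagreement:** The top camera read 3 to 4 mm to the left (+y) of the other cameras for all three weights. Its pan readings earlier were shifted the same way by about 4 to 5 mm. The fits to the medium weight (scene) and the small weight (top) were rough, at 1.4 and 2.1 mm rms. A wrist-camera check of the medium weight after placing found no points, because the weight was out of view.

**Bystanders:** The beaker, jar and stopper look unmoved in the last scene picture. The top image changed only slightly there, by at most 34 of 255 grey levels.

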